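# Return a wet paint pot through the self-closing flap

## Robot

A 6-joint arm with a two-finger parallel gripper is mounted at the origin on a cart in front of the work surface, level with it; the furniture and walls round the work are solid. World frame = base frame: x ahead of the robot, y to its left, z up, the work surface at z = 0. Lengths are in m, angles in rad, forces in N, time in s.
With the tool pointing down it reaches from about 0.25 to 0.725 m from the base axis. Payload 4 kg.
Tool frame: the origin (TCP) lies midway between the tips of the shut fingers; the grasp point (between the pads) lies 19 mm behind it; z points along the fingers, y is the line along which they close (so a half turn about z gives the same grasp; the last joint's range is limited). The gripper opens to 85 mm and grips with 20 to 120 N. Pads are 22 mm wide; open, the fingers measure 114 mm over their backs; the gripper's body (76 mm by 85 mm) begins 54 mm behind the grasp point. The pads swing forward as they close: fully open they stand 13 mm farther back than shut.
Start: joints at [1.199, 0.241, 0.005, 1.335, 0, 1.571], TCP at [0.182, 0.466, 0.231] pointing down, gripper open.
Joint ranges: [-2.72, 2.72], [-1.05, 1.87], [-1.09, 1.28], [-1.99, 2.15], [-1.42, 1.44], [-3.14, 3.14]. Speed limits (rad/s): [2.79, 2.79, 3.14, 3.14, 3.14, 3.14].

## Interface

Orientations are given as a unit quaternion [x, y, z, w].
In Python, from workcell import get_obs, imaging, workorder gives the robot as it stands.
- The arm moves only by the tool jog_arm, called after "Request:" as name(argument=value, ...), one argument or row to a line, values as JSON. Schema: {"type":"object","properties":{"segments":{"type":"object","properties":{"offsets":{"type":"array","items":{"type":"array","items":{"type":"number"},"minItems":7,"maxItems":7},"minItems":1,"maxItems":10}},"additionalProperties":false,"required":["offsets"]},"only":{"type":"string"},"quiet":{"type":"boolean"},"lines":{"type":"string"}},"required":["segments"],"additionalProperties":false}. segments is an object whose key "offsets" holds a list of rows, 1 to 10 of them, each of 7 numbers: a rotation vector rx, ry, rz in fractions of the full range, 1 being pi rad, then dx, dy, dz in parts of the range, where 1.0 means 0.8 m, then the finger opening in m; each row is the pose to reach, as a shift and turn from the pose commanded when the call began, along the tool's axes at that moment; what a row does not reach only later rows make up. A row lasts 1/8 s, in which the tool goes at most 0.0625 m and 0.188 rad, less where a joint would pass 70% of its speed; a pose out of reach is approached as far as the arm can. The fingers move at their own pace and stop on an object; the grip force is fixed at half the most. Time passes only in rows, so rows that do not move let the fingers close. The tool returns the time, the measured TCP pose, the force, the opening and the grip force at its end. only (a regular expression) keeps the lines of the reply that match it, lines (a string "A,B") keeps lines A to B, and quiet returns only ok. No shift or turn number may pass 1 either way. Input that does not fit is refused with a message, and nothing moves.
- get_obs(): the state, without advancing time (a new reading comes with each control period).
- imaging.camera(name): name is "scene" or "top" or "wrist"; returns (picture, depth): 420x560x3 uint8, red, green, blue; 420x560 float32, m along the optical axis (not along the pixel's ray), 0 where there is no reading.
- imaging.calibration(name): a dict with "mtx" (3x3 intrinsics, pixels), "R" (3x3) and "t" (3): a world point X has camera coordinates R X + t. Camera axes: x right, y down, z forward; pixel columns grow to the right and rows downward; lengths in m; the calibration is good to about 2 mm. A picture is of the moment at which its call begins: read the wrist's pose just before it. calibration takes no time and is no camera call; for the wrist camera it gives the pose at the moment of the call.
- workorder.job_done(): hands the job in; it is judged then, once.
The state is a dict: "clock": time; "joint_pos": joint angles; "joint_vel": joint speeds; "tau": joint torques, N m; "eef_pos": TCP position; "tool_rot": TCP orientation; "ft_force": force on the tool from outside, world axes, zero at the start; "ft_torque": the same for the moment, N m; "grip_width": finger opening in m; "grasp_force": force on a finger pad.
Only numpy, scipy, OpenCV 4.12 (cv2) and the standard library are available. Lean on these libraries where they do the work, as an engineer would, in place of code of your own. Each camera call takes 0.05 s, during which the arm holds its last target. There are 200 camera calls.

## Task

Put the blue-splashed paint pot away in the plywood storage bay without picking it up: push the bay's orange self-closing flap open with one finger and hold it open with that finger while your other finger pushes the pot along the table through the gap. Push the pot in so far that the flap can close fully behind it, then take the fingers out and let it close. The paint round its lid is still wet: the pot must never touch the flap, must stay upright on the table and must be pushed gently, never pinched or lifted; leave the other pots and loose things where they are.

Things in the scene. Friction and masses are not known exactly. Their poses are not given: they have to be found in the camera images.
- bay: open-topped plywood storage bay fixed on the table, no floor of its own: pots slide on the table top. Origin: on the table, mid-mouth, on the line of the shut flap; x points into the bay (away from the robot, up to 0.25 rad askew), y left, z up. Walls 45 mm high, 10 mm thick, nothing above. Inner faces: right y = -70, left y = +70, back x = +220 mm. The left wall begins at the mouth (x = 0)
- flap (a joint): angle of the orange flap, rad: 0 shut (across the mouth), grows as it swings into the bay, stop at 1.5. A spring always shuts it: about 0.06 N m when shut, 0.12 N m wide open, damped, no latch. Pushed close to its hinge it opens wide for little finger travel
- flap_end (a point): black rubber end of the orange flap. The flap is an upright plate 6 mm thick (8 at the rubber), 5 to 45 mm above the table, reaching 124 mm from the hinge axis. The point is 120 mm from the axis, 25 mm up; y points to the hinge, x is normal to the plate (into the bay when shut). Its end sweeps an arc of 124 mm radius in the bay; whatever stands within that arc is touched as it closes
- bay_hinge (a point): the flap's hinge axis at the LEFT end of the mouth, 25 mm above the table (bay x = 0, y = +64 mm); upright pin and spring, 6 mm in radius. Axes as the bay's
- bay_fence (a point): end nearest the robot of the right wall, which runs on past the mouth to x = -140 mm, as a straight fence along which a pot can be slid, faced with a white, very slippery plastic strip; the point is on its inner face (y = -70 mm) at the top edge, 45 mm up. Axes as the bay's
- pot_blue: the pot to put away: round, pale, blue splashes on a grey lid and a blue patch on its side, 52 mm in diameter at the lid rim (42 mm up and higher), 50 mm below it, 50 mm high, about 0.12 kg. Origin: centre of its underside, z up. Starts upright in front of the mouth, its rim 4 to 20 mm from the fence, its centre 65 to 90 mm before the flap
- pot_plain: bystander: plain off-white lidded pot, 58 mm in diameter, 52 mm high; origin at the centre of its underside. It stands either in the bay's back left corner or outside, left of the bay
- pot_brown: bystander: pale lidded pot with brown-red patches, 60 mm in diameter, 46 mm high; origin at the centre of its underside. It stands at the other of those two places
- sander: bystander: cork sanding block, 87 x 114 x 30 mm, lying to the right; origin at the centre of its underside
- red_tube: bystander: used paint tube with a red band, 32 x 87 x 17 mm, lying to the left; origin at the centre of its underside
- tape_roll: bystander: roll of masking tape lying flat, 98 mm in diameter, 25 mm high, on the right of the bay; origin at the centre of its underside
Things that resemble listed ones, but are neither listed nor needed, are in the scene too. What is shaped like the pot_blue but purple or turquoise is not meant.

How it is judged:
On the way, in this order (a step that is already met when the one before it is completed fails the run):
1. a finger holds the flap open while the pot is still in front of the mouth (value of joint flap above 0.4 rad and contact force between the fingers and flap above 0.3 N and x of pot_blue in the frame of bay below 0.02 m), for 0.1 s.
2. the pot passes the mouth, pushed by a finger, while a finger still holds the flap open (value of joint flap above 0.6 rad and contact force between the fingers and flap above 0.3 N and contact force between the fingers and pot_blue above 0.05 N and x of pot_blue in the frame of bay between 0.035 and 0.2 m), for 0.1 s.
At the end, for the whole second after the job is handed in: the blue-splashed pot stands upright and at rest on the table between the bay's walls, its centre at least 90 mm behind the line of the flap; the flap is shut (under 0.06 rad); the other things are within 20 mm of where they were (x of pot_blue in the frame of bay between 0.09 and 0.2 m and y of pot_blue in the frame of bay between -0.06 and 0.06 m and value of joint flap below 0.06 rad and angle between pot_blue's own z axis and vertical below 0.1 rad and height (world z) of pot_blue below 0.006 m and linear speed of pot_blue below 0.01 m/s and distance of each of pot_plain, pot_brown, sander, red_tube, tape_roll from where it was at the start of the episode below 0.02 m); the robot touches nothing.
It fails at once if the pot touches the flap (over 0.3 N) (contact force between pot_blue and flap above 0.3 N).
It fails at once if the pot is lifted (12 mm) (height (world z) of pot_blue above 0.012 m).
It fails at once if the pot is tipped (0.3 rad) (angle between pot_blue's own z axis and vertical above 0.3 rad).
It fails at once if the pot is pinched or rammed (over 18 N from the fingers) (contact force between the fingers and pot_blue above 18 N).
It fails at once if another pot, the sanding block, the tube or the tape is moved by 20 mm (distance of any of pot_plain, pot_brown, sander, red_tube, tape_roll from where it was at the start of the episode above 0.02 m).
It also fails if it takes over 48 s, if anything falls off the work surface, if the arm or the gripper's body presses on something with over 40 N, if the wrist force passes 120 N, or if a joint passes its speed limit or range.

## Working session

There is one attempt and no reset: what is moved stays moved. The work goes in short steps, Python scripts to look and compute and a tool call to move; the robot and the scene stay as the last step left them, time stands still between calls to the robot, and variables do not carry over. Pictures are saved under pics/ and viewed, at most 10 in all, crops included, and the job is handed in when it is done.

```bash
mkdir -p pics; ls
```

Run:
```python
from workcell import get_obs, imaging
import cv2,numpy as np
o=get_obs();print({k:np.round(v,3) for k,v in o.items()})
for n in("top","scene"):
    p,d=imaging.camera(n);cv2.imwrite(f"pics/{n}0.png",p[:,:,::-1]);np.savez(f"{n}0.npz",p=p,d=d,**imaging.calibration(n))
    c=imaging.calibration(n);print(n,np.round(c["mtx"],1),np.round(c["R"],3),np.round(c["t"],3))
```

```text
pics
{'clock': np.float64(0.0), 'joint_pos': array([ 1.199,  0.241,  0.004,  1.335, -0.   ,  1.571]), 'joint_vel': array([-0.001,  0.   ,  0.   , -0.   , -0.001, -0.001]), 'tau': array([-1.0000e-03, -3.7232e+01,  2.5241e+01,  1.7000e-02,  0.0000e+00,
        0.0000e+00]), 'eef_pos': array([0.181, 0.465, 0.23 ]), 'tool_rot': array([ 0.185,  0.983, -0.001, -0.   ]), 'ft_force': array([-0.294,  0.107,  0.314]), 'ft_torque': array([-0.015, -0.03 , -0.007]), 'grasp_force': np.float64(0.0), 'grip_width': np.float64(0.086)}
top [[438.7   0.  278. ]
 [  0.  438.7 206.6]
 [  0.    0.    1. ]] [[-0.018 -1.    -0.004]
 [-0.977  0.018 -0.212]
 [ 0.212  0.    -0.977]] [-0.029  0.582  0.975]
scene [[404.9   0.  281.1]
 [  0.  404.9 209.7]
 [  0.    0.    1. ]] [[ 0.568 -0.823 -0.011]
 [-0.643 -0.436 -0.63 ]
 [ 0.513  0.365 -0.776]] [-0.329  0.385  0.708]
```

View pics/top0.png

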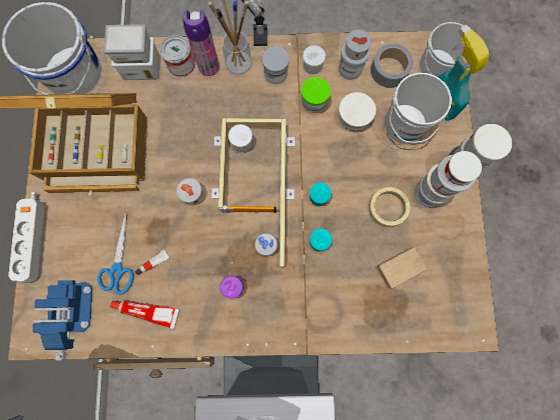

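View pics/scene0.png

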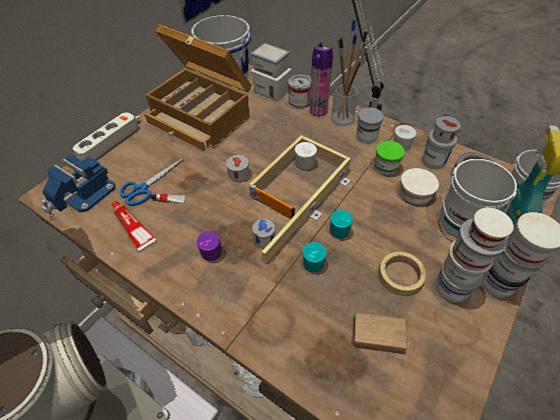

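Top picture: the bay is at (220–287, 120–265), with the orange flap at (222–275, 209). Round pot candidates are the blue-splashed one with a grey lid at (266,244), turquoise ones at (320,240) and (320,193), and a purple one at (231,287). Only (266,244) has blue splashes and stands in front of the mouth by the fence. pot_plain is in the bay at (240,138) and pot_brown is outside at (189,190).

Create h.py:
```python
import numpy as np,cv2
from workcell import get_obs, imaging
def cloud(d,c):
    v,u=np.mgrid[:d.shape[0],:d.shape[1]]
    K=c["mtx"];q=np.stack([(u-K[0,2])/K[0,0]*d,(v-K[1,2])/K[1,1]*d,d],-1)
    return (q-c["t"])@c["R"]
def onplane(u,v,z,c):
    r=np.linalg.inv(c["mtx"])@[u,v,1]@c["R"];o=-c["R"].T@c["t"]
    return o+r*(z-o[2])/r[2]
```

Run:
```python
from h import *
from scipy.optimize import minimize
z=np.load("top0.npz");c=z;p=z["p"];X=cloud(z["d"],c)
cv2.imwrite("pics/crop0.png",cv2.resize(p[110:280,200:340,::-1],None,fx=3.5,fy=3.5,interpolation=cv2.INTER_CUBIC))
hsv=cv2.cvtColor(p,cv2.COLOR_RGB2HSV)
sub=np.zeros(p.shape[:2],bool);sub[112:272,210:300]=1
def circ(u,v,r,h):
    m=np.zeros(p.shape[:2],bool);m[v-22:v+22,u-22:u+22]=1
    m&=(X[...,2]>h-.008)&(X[...,2]<h+.008)
    q=X[m][:,:2];mid=np.median(q,0);q=q[np.linalg.norm(q-mid,axis=1)<r+.004]
    e=cv2.minEnclosingCircle(q.astype(np.float32));return np.round(e[0],4),round(e[1],4),np.round(q.mean(0),4),len(q),np.round(np.median(X[m][:,2]),4)
print("table z",np.median(X[300:320,200:215,2]))
for n,a in dict(blue=(266,243,.026,.05),plain=(240,137,.029,.052),brown=(189,189,.03,.046),turq=(320,239,.026,.05),turq2=(320,193,.026,.05),purple=(231,287,.026,.05)).items():print(n,*circ(*a))
# bay
m=sub&(X[...,2]>.038)&(X[...,2]<.052)&(hsv[...,0]>18)&(hsv[...,0]<38)&(hsv[...,1]>50)
q=X[m][:,:2];print(len(q))
# rendered occupancy: pixel inside wall tops
S=[(-.140,.230,-.080,-.070),(0,.230,.070,.080),(.220,.230,-.08,.08)]
def loss(a):
    R=np.array([[np.cos(a[2]),-np.sin(a[2])],[np.sin(a[2]),np.cos(a[2])]])
    b=(q-a[:2])@R
    D=np.min([np.hypot(np.clip(np.abs(b[:,0]-(s[0]+s[1])/2)-(s[1]-s[0])/2,0,None),np.clip(np.abs(b[:,1]-(s[2]+s[3])/2)-(s[3]-s[2])/2+.003,0,None)) for s in S],0)
    return np.minimum(D,.01).mean()
o=onplane(248,209,.045,c);print(o)
best=min((minimize(loss,[o[0]+dx,o[1],th],method="Nelder-Mead",options=dict(xatol=1e-5,fatol=1e-8,initial_simplex=[[o[0]+dx,o[1],th],[o[0]+dx+.02,o[1],th],[o[0]+dx,o[1]+.02,th],[o[0]+dx,o[1],th+.1]])) for th in(-.1,0,.1) for dx in(-.01,0.01)),key=lambda r:r.fun)
a=best.x;print(a,best.fun)
R=np.array([[np.cos(a[2]),-np.sin(a[2])],[np.sin(a[2]),np.cos(a[2])]]);b=(q-a[:2])@R
print("ranges",np.percentile(b,[0,1,50,99,100],axis=0).round(4).T)
f=sub&(hsv[...,0]<14)&(hsv[...,1]>170)&(X[...,2]>.03);f[:195]=0;f[222:]=0
g=(X[f][:,:2]-a[:2])@R;print("flap",f.sum(),g.min(0),g.max(0),np.polyfit(g[:,1],g[:,0],1))
r=b[(b[:,1]<-.06)&(b[:,0]<.2)];print("right wall y",np.percentile(r[:,1],[2,50,98]),r[:,0].min(),np.polyfit(r[:,0],r[:,1],1))
for n,u in dict(blue=(266,243,.026,.05),plain=(240,137,.029,.052)).items():
    print(n,(circ(*u)[0]-a[:2])@R)
```

```text
table z 0.00015920588136742473
blue [ 0.4947 -0.0196] 0.0299 [ 0.4952 -0.0145] 361 0.0487
plain [0.7673 0.0502] 0.03 [0.7667 0.0503] 420 0.0501
brown [0.6325 0.1761] 0.0311 [0.6313 0.1756] 478 0.0437
turq [ 0.5049 -0.1395] 0.0262 [ 0.5046 -0.1394] 382 0.0497
turq2 [ 0.6181 -0.143 ] 0.0266 [ 0.6175 -0.143 ] 367 0.0495
purple [0.3974 0.0706] 0.0261 [0.397  0.0707] 403 0.0499
1240
[0.58057381 0.03224213 0.045     ]
[ 0.58456601  0.02417738 -0.03133361] 0.0011940560596215752
ranges [[-0.1392 -0.1302  0.0981  0.2299  0.2314]
 [-0.08   -0.0795 -0.0467  0.0793  0.0803]]
flap 1 [-0.00216807  0.04289836] [-0.00216807  0.04289836] [-0.02526986 -0.00108404]
right wall y [-0.07951747 -0.07474304 -0.06996836] -0.13916189132194828 [ 0.00296762 -0.07482945]
blue [-0.08845042 -0.04657126]
plain [0.18182905 0.03173462]<stdin>:30: RankWarning: Polyfit may be poorly conditioned
```

View pics/crop0.png

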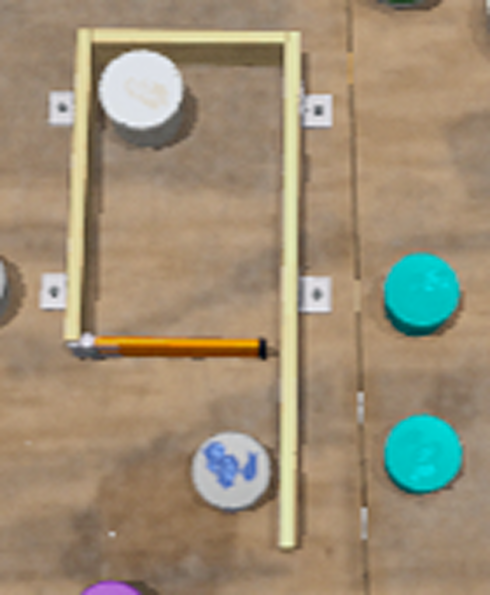

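The enlarged crop confirms pot_blue: grey lid with blue splashes, centred at crop (231,470), which is full-image (266,244). The bay fit is good: origin (0.585, 0.024), yaw −0.031. I'll yaw the gripper so the left finger leads onto the flap near its hinge and the right finger trails behind the pot, with the tips tilted slightly forward.

Add to h.py:
```python
from scipy.spatial.transform import Rotation as Ro
O=np.array([.5846,.0242]);YAW=-.0313
RB=np.array([[np.cos(YAW),-np.sin(YAW)],[np.sin(YAW),np.cos(YAW)]])
def bay(p): return (np.asarray(p)[...,:2]-O)@RB
def axes(psi,tilt):
    up=np.array([0,0,1.]);u=np.r_[RB@[np.sin(psi),np.cos(psi)],0];v=np.r_[RB@[np.cos(psi),-np.sin(psi)],0]
    z=-np.cos(tilt)*up+np.sin(tilt)*v
    return np.c_[np.cross(u,z),u,z]
def row(A,psi,z,tilt=.14,sep=.0995):
    "A: bay xy of leading finger's tip centre; psi rad; z tip height -> row from now"
    o=get_obs();R0=Ro.from_quat(o["tool_rot"]).as_matrix();R1=axes(psi,tilt)
    T=np.array(A)-sep/2*np.array([np.sin(psi),np.cos(psi)])
    t=np.r_[O+RB@T,z]+.013*R1[:,2]
    rv=Ro.from_matrix(R0.T@R1).as_rotvec();d=R0.T@(t-o["eef_pos"])
    print("row",np.round(np.r_[rv,d],4).tolist(),"B",np.round(T*2-A,4),"tcp",t.round(4))
def where():
    o=get_obs();R=Ro.from_quat(o["tool_rot"]).as_matrix();T=o["eef_pos"]-.013*R[:,2]
    h=o["grip_width"]/2+.00725
    print("t %.2f"%o["clock"],"A",bay(T+h*R[:,1]).round(4),"B",bay(T-h*R[:,1]).round(4),"z",T[2].round(4),"F",o["ft_force"].round(1),"w",o["grip_width"].round(4))
```

Run:
```python
from h import *
z=np.load("top0.npz")
print("blue",bay(onplane(266,244.2,.05,z)),"turq check",onplane(320,239.3,.05,z))
where();p=np.deg2rad(40)
row((-.088,.041),p,.10);row((-.088,.041),p,.012)
```

```text
blue [-0.08933579 -0.03714417] turq check [ 0.50338246 -0.13742458  0.05      ]Traceback (most recent call last):
  File "<stdin>", line 4, in <module>
  File "h.py", line 28, in where
    print("t %.2f"%o["clock"],"A",bay(T+h*R[:,1]).round(4),"B",bay(T-h*R[:,1]).round(4),"z",T[2].round(4),"F",o["ft_force"].round(1),"w",o["grip_width"].round(4))
                                                                                                                                         ^^^^^^^^^^^^^^^^^^^^^
AttributeError: 'float' object has no attribute 'round'
```

```bash
sed -i 's/o\["grip_width"\].round(4)/round(o["grip_width"],4)/' h.py
```

Run:
```python
from h import *
where();p=np.deg2rad(40)
row((-.092,.041),p,.10);row((-.092,.041),p,.012)
```

```text
t 0.10 A [-0.4001  0.4754] B [-0.4335  0.3812] z 0.2435 F [-0.1  0.   0.3] w 0.0854
row [0.0231, -0.1382, 0.3572, -0.4198, -0.3035, 0.1439] B [-0.156  -0.0352] tcp [0.4621 0.0298 0.0871]
row [0.0231, -0.1382, 0.3572, -0.4198, -0.3034, 0.2319] B [-0.156  -0.0352] tcp [ 0.4621  0.0298 -0.0009]
```

Careful with the scale: shifts go in shares of 0.8 m and turns go in shares of pi rad. That gives: -0.4198 m is -0.5248, -0.3035 m is -0.3794, 0.3572 rad is 0.1137.

Request:
jog_arm(
  segments={"offsets":[[0.0074,-0.044,0.1137,-0.5248,-0.3794,0.1,0.085],[0.0074,-0.044,0.1137,-0.5248,-0.3794,0.1,0.085],[0.0074,-0.044,0.1137,-0.5248,-0.3794,0.1,0.085],[0.0074,-0.044,0.1137,-0.5248,-0.3794,0.1,0.085],[0.0074,-0.044,0.1137,-0.5248,-0.3794,0.1,0.085],[0.0074,-0.044,0.1137,-0.5248,-0.3794,0.1,0.085],[0.0074,-0.044,0.1137,-0.5248,-0.3794,0.1,0.085],[0.0074,-0.044,0.1137,-0.5248,-0.3794,0.1,0.085],[0.0074,-0.044,0.1137,-0.5248,-0.3794,0.1799,0.085],[0.0074,-0.044,0.1137,-0.5248,-0.3794,0.1799,0.085]]},
)

```text
clock: 1.35
eef_pos: [0.4592, 0.0286, 0.0837]
tool_rot: [0.357, 0.932, -0.026, 0.062]
ft_force: [-0.4, 0.5, 0.1]
grip_width: 0.0852
grasp_force: 0.0
```

Run:
```python
from h import *
where();p=np.deg2rad(40)
row((-.092,.041),p,.012)
im,_=imaging.camera("top");cv2.imwrite("pics/top1.png",cv2.resize(im[90:300,150:350,::-1],None,fx=2.8,fy=2.8))
```

```text
t 1.35 A [-0.0946  0.0397] B [-0.1589 -0.0365] z 0.0966 F [-0.4  0.5  0.1] w 0.0852
row [-0.005, -0.0063, -0.0028, 0.0099, 0.0032, 0.084] B [-0.156  -0.0352] tcp [ 0.4621  0.0298 -0.0009]
```

View pics/top1.png

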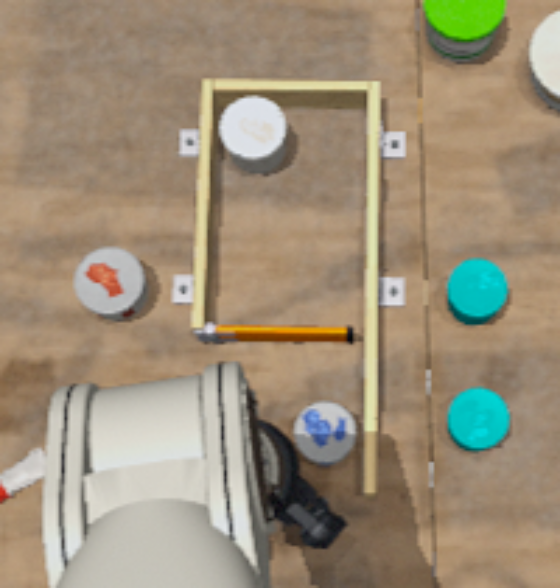

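The top picture shows the arm hovering behind the pot at crop (325,433). The flap is still shut at (205–355, 333) and nothing has moved. Descending.

Scaled: 0.083 m is 0.1038, 0.03 m is 0.0375.

Request:
jog_arm(
  segments={"offsets":[[0,0,0,0.0063,0.0025,0.0375,0.085],[0,0,0,0.0088,0.0025,0.075,0.085],[0,0,0,0.0106,0.0025,0.1038,0.085],[0,0,0,0.0106,0.0025,0.1038,0.085]]},
)

```text
clock: 1.9
eef_pos: [0.4655, 0.0311, 0.004]
tool_rot: [0.355, 0.932, -0.024, 0.065]
ft_force: [0.5, -0.1, -0.2]
grip_width: 0.085
grasp_force: 0.0
```

Run:
```python
from h import *
where();p=np.deg2rad(40)
row((-.02,.041),p,.012);row((0.03,.041),p,.012)
im,_=imaging.camera("scene");cv2.imwrite("pics/sc1.png",cv2.resize(im[100:310,150:400,::-1],None,fx=2.8,fy=2.8))
```

```text
t 1.90 A [-0.0887  0.0425] B [-0.1525 -0.0339] z 0.0169 F [ 0.5 -0.1 -0.2] w 0.085
row [0.0008, -0.002, 0.0018, -0.0524, 0.0429, 0.0122] B [-0.084  -0.0352] tcp [ 0.5341  0.0275 -0.0009]
row [0.0008, -0.002, 0.0018, -0.0904, 0.075, 0.0175] B [-0.034  -0.0352] tcp [ 0.5841  0.0259 -0.0009]
```

View pics/sc1.png

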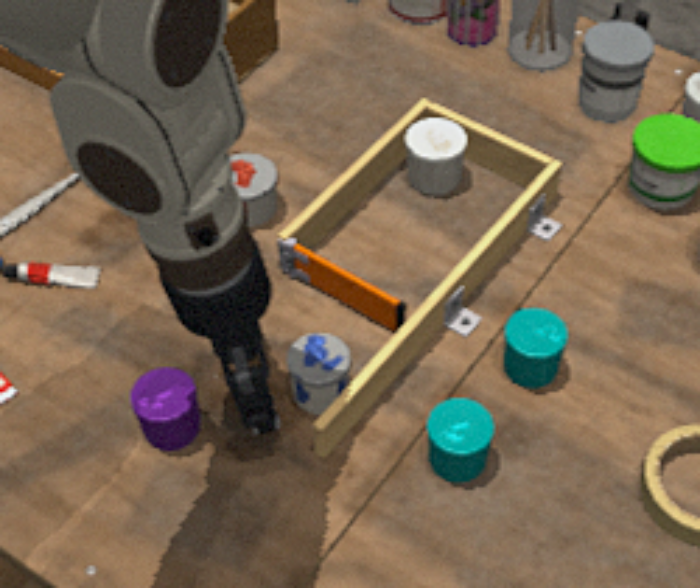

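The scene picture shows finger B's tip at (262,420), low behind the blue pot at (320,370), clear of the purple pot at (168,405). Now moving forward gently.

Scaled: -0.052 m is -0.065, -0.02 m is -0.025.

Request:
jog_arm(
  segments={"offsets":[[0,0,0,-0.0063,0.005,0.0025,0.085],[0,0,0,-0.0125,0.01,0.005,0.085],[0,0,0,-0.0188,0.015,0.0063,0.085],[0,0,0,-0.025,0.02,0.0075,0.085],[0,0,0,-0.0313,0.025,0.0088,0.085],[0,0,0,-0.0375,0.0313,0.01,0.085],[0,0,0,-0.0438,0.0363,0.0113,0.085],[0,0,0,-0.05,0.0413,0.0125,0.085],[0,0,0,-0.0575,0.0475,0.0138,0.085],[0,0,0,-0.065,0.0538,0.015,0.085]]},
)

```text
clock: 3.2
eef_pos: [0.5351, 0.0267, -0.0006]
tool_rot: [0.356, 0.932, -0.024, 0.065]
ft_force: [-1.1, -0.6, 0.7]
grip_width: 0.0849
grasp_force: 0.5
```

Run:
```python
from h import *
where();p=np.deg2rad(40)
row((0.01,.041),p,.012);row((0.04,.041),p,.012)
im,_=imaging.camera("scene");cv2.imwrite("pics/sc2.png",cv2.resize(im[100:310,150:400,::-1],None,fx=2.8,fy=2.8))
```

```text
t 3.20 A [-0.019   0.0402] B [-0.0829 -0.036 ] z 0.0123 F [-1.1 -0.6  0.7] w 0.0849
row [0.0019, -0.0006, -0.0003, -0.0214, 0.0192, 0.0034] B [-0.054  -0.0352] tcp [ 0.5641  0.0266 -0.0009]
row [0.0019, -0.0006, -0.0003, -0.0442, 0.0385, 0.0066] B [-0.024  -0.0352] tcp [ 0.5941  0.0256 -0.0009]
```

View pics/sc2.png

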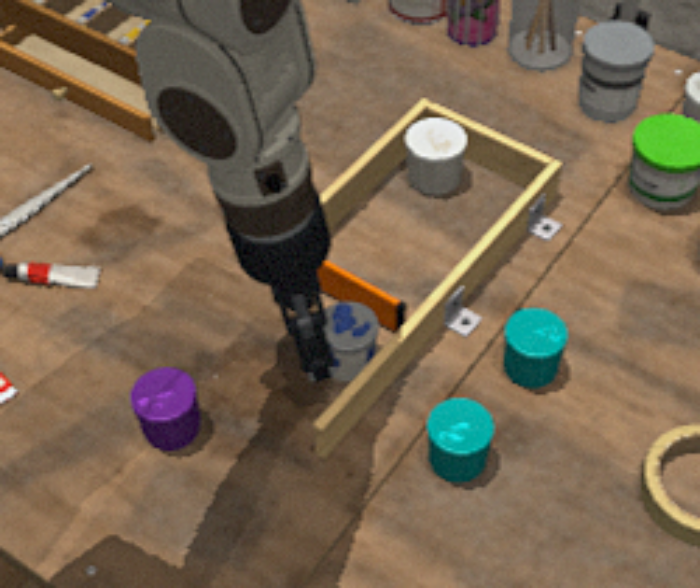

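Pot lid is at crop (348,320), which is full-image (274,214). B is touching its rear and the flap is still shut, with A about to reach it. Computing the pot's position, then continuing.

Run:
```python
from h import *
z=np.load("scene0.npz");print(bay(onplane(274.3,214.3,.05,z)), bay(onplane(264.2,227.8,.05,z)))
```

```text
[-0.04434472 -0.0339789 ] [-0.08900829 -0.03896924]
```

Request:
jog_arm(
  segments={"offsets":[[0,0,0,-0.005,0.0044,0.0013,0.085],[0,0,0,-0.01,0.0088,0.0013,0.085],[0,0,0,-0.015,0.0131,0.0025,0.085],[0,0,0,-0.02,0.0175,0.0025,0.085],[0,0,0,-0.025,0.0219,0.0038,0.085],[0,0,0,-0.0268,0.024,0.0043,0.085]]},
)

```text
clock: 4.0
eef_pos: [0.5617, 0.0265, -0.0017]
tool_rot: [0.356, 0.932, -0.025, 0.064]
ft_force: [-6.4, -0.1, 1.5]
grip_width: 0.085
grasp_force: 2.3
```

Run:
```python
from h import *
where();p=np.deg2rad(40)
row((0.04,.041),p,.012);row((0.065,.041),p,.012)
im,_=imaging.camera("scene");cv2.imwrite("pics/sc3.png",cv2.resize(im[100:310,150:400,::-1],None,fx=2.8,fy=2.8))
```

```text
t 4.00 A [0.0076 0.0408] B [-0.0563 -0.0354] z 0.0111 F [-6.4 -0.1  1.5] w 0.085
row [-0.0011, -0.0035, 0.0005, -0.0246, 0.021, 0.0025] B [-0.024  -0.0352] tcp [ 0.5941  0.0256 -0.0009]
row [-0.0011, -0.0035, 0.0005, -0.0436, 0.037, 0.0051] B [ 0.001  -0.0352] tcp [ 0.619   0.0248 -0.0009]
```

View pics/sc3.png

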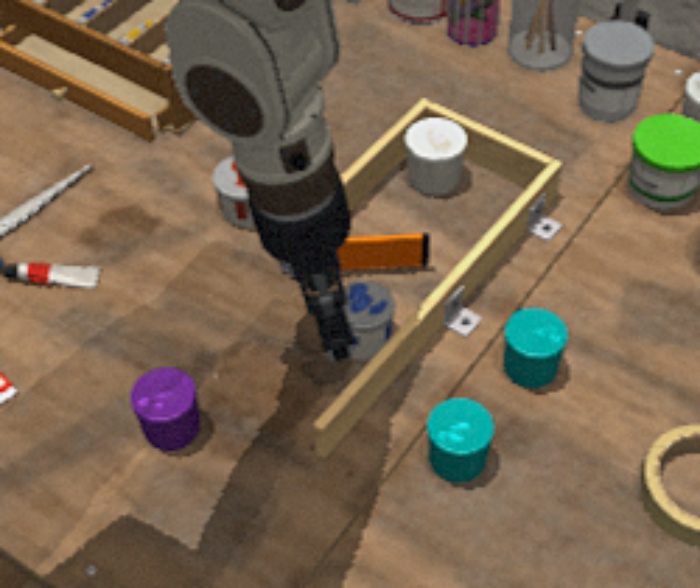

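Flap end (428,250) has swung into the bay, opening it well, with the pot still in front at crop (368,300). I'll check the pot's lateral drift.

Run:
```python
from h import *
c=imaging.calibration("scene");p,d=imaging.camera("scene");X=cloud(d,c)
b=bay(X);m=(abs(X[...,2]-.05)<.006)&(b[...,0]>-.06)&(b[...,0]<.03)&(b[...,1]>-.066)&(b[...,1]<0)
hsv=cv2.cvtColor(p,cv2.COLOR_RGB2HSV);m&=~((hsv[...,0]>18)&(hsv[...,0]<38)&(hsv[...,1]>70))&(hsv[...,2]>90)
q=b[m];print(len(q),q.mean(0),q.min(0),q.max(0),cv2.minEnclosingCircle(q.astype(np.float32)))
e=bay(onplane(150+427/2.8,100+235/2.8,.045,c));print("flap end",e,np.arctan2(e[0],.064-e[1]))
```

```text
240 [-0.01862741 -0.03614888] [-0.0449629  -0.05811051] [ 0.00493028 -0.00895799] ((-0.020325327292084694, -0.03240559995174408), 0.026653200387954712)
flap end [ 0.07715031 -0.03022039] 0.6861165266446418
```

The pot is about 4 mm left of B's corner, which would push it off to the left. I'll back off slightly, narrow the fingers so B comes to the left side of the pot, then push it towards the fence.

Run:
```python
from h import *
p=np.deg2rad(40)
row((0.003,.041),p,.012);row((0.003,.0435),p,.014,sep=.0895)
```

```text
row [-0.0007, -0.0029, 0.0004, 0.0037, -0.003, -0.0014] B [-0.061  -0.0352] tcp [ 0.5571  0.0268 -0.0009]
row [-0.0007, -0.0029, 0.0004, 0.005, 0.0039, -0.0036] B [-0.0545 -0.0251] tcp [0.5605 0.033  0.0011]
```

Scaled: 0.007 m is 0.0088, -0.002 m is -0.0025.

Request:
jog_arm(
  segments={"offsets":[[0,0,0,0.0044,-0.0038,-0.0013,0.085],[0,0,0,0.0075,-0.005,-0.0025,0.085],[0,0,0,0.0081,-0.0013,-0.0038,0.080],[0,0,0,0.0088,0.0025,-0.0045,0.075],[0,0,0,0.0088,0.0025,-0.0045,0.075],[0,0,0,0.0088,0.0025,-0.0045,0.075]]},
)

```text
clock: 4.85
eef_pos: [0.5597, 0.0328, 0.002]
tool_rot: [0.356, 0.932, -0.024, 0.066]
ft_force: [-2.0, -3.9, 1.7]
grip_width: 0.0755
grasp_force: 2.2
```

Run:
```python
from h import *
where();p=np.deg2rad(40)
for x in(.02,.05,.07):row((x,.0435),p,.014,sep=.0895)
c=imaging.calibration("scene");p,d=imaging.camera("scene");X=cloud(d,c)
b=bay(X);m=(abs(X[...,2]-.05)<.006)&(b[...,0]>-.06)&(b[...,0]<.03)&(b[...,1]>-.066)&(b[...,1]<0)
hsv=cv2.cvtColor(p,cv2.COLOR_RGB2HSV);m&=~((hsv[...,0]>18)&(hsv[...,0]<38)&(hsv[...,1]>70))&(hsv[...,2]>90)
q=b[m];print(len(q),q.mean(0),cv2.minEnclosingCircle(q.astype(np.float32)))
```

```text
t 4.85 A [0.0023 0.0435] B [-0.0555 -0.0254] z 0.0148 F [-2.  -3.9  1.7] w 0.0755
row [0.0019, 0.0002, -0.0006, -0.0133, 0.0116, 0.0027] B [-0.0375 -0.0251] tcp [0.5775 0.0325 0.0011]
row [0.0019, 0.0002, -0.0006, -0.036, 0.0309, 0.006] B [-0.0075 -0.0251] tcp [0.6075 0.0315 0.0011]
row [0.0019, 0.0002, -0.0006, -0.0512, 0.0437, 0.0081] B [ 0.0125 -0.0251] tcp [0.6275 0.0309 0.0011]
279 [-0.01957132 -0.03386645] ((-0.01982000097632408, -0.033034797757864), 0.02664041519165039)
```

Scaled: -0.0376 m is -0.047, -0.033 m is -0.0413.

Request:
jog_arm(
  segments={"offsets":[[0,0,0,-0.0063,0.0025,0.0013,0.075],[0,0,0,-0.0113,0.0069,0.0019,0.075],[0,0,0,-0.0163,0.0113,0.0025,0.075],[0,0,0,-0.0213,0.0156,0.0038,0.075],[0,0,0,-0.0263,0.0194,0.0044,0.075],[0,0,0,-0.0313,0.0238,0.005,0.075],[0,0,0,-0.0363,0.0275,0.0063,0.075],[0,0,0,-0.0413,0.0319,0.0069,0.075],[0,0,0,-0.047,0.0363,0.0075,0.075]]},
)

```text
clock: 6.02
eef_pos: [0.6078, 0.0296, 0.0012]
tool_rot: [0.356, 0.932, -0.024, 0.066]
ft_force: [-1.7, -1.4, -0.2]
grip_width: 0.0747
grasp_force: 1.4
```

Create see.py:
```python
from h import *
def see(x0,x1,name=None):
    where();c=imaging.calibration("scene");p,d=imaging.camera("scene");X=cloud(d,c)
    b=bay(X);m=(abs(X[...,2]-.05)<.006)&(b[...,0]>x0)&(b[...,0]<x1)&(b[...,1]>-.066)&(b[...,1]<0)
    hsv=cv2.cvtColor(p,cv2.COLOR_RGB2HSV);m&=~((hsv[...,0]>18)&(hsv[...,0]<38)&(hsv[...,1]>70))&(hsv[...,2]>90)&~((hsv[...,0]<16)&(hsv[...,1]>150))
    q=b[m];print(len(q),q.mean(0),cv2.minEnclosingCircle(q.astype(np.float32)))
    if name:cv2.imwrite(name,cv2.resize(p[100:310,150:400,::-1],None,fx=2.8,fy=2.8))
```

Run:
```python
from see import *
see(-.02,.06,"pics/sc4.png")
```

```text
t 6.03 A [0.0503 0.0414] B [-0.0071 -0.0269] z 0.0141 F [-1.7 -1.4 -0.2] w 0.0747
267 [ 0.0243509  -0.04298486] ((0.024150226265192032, -0.043214887380599976), 0.027524443343281746)
```

View pics/sc4.png

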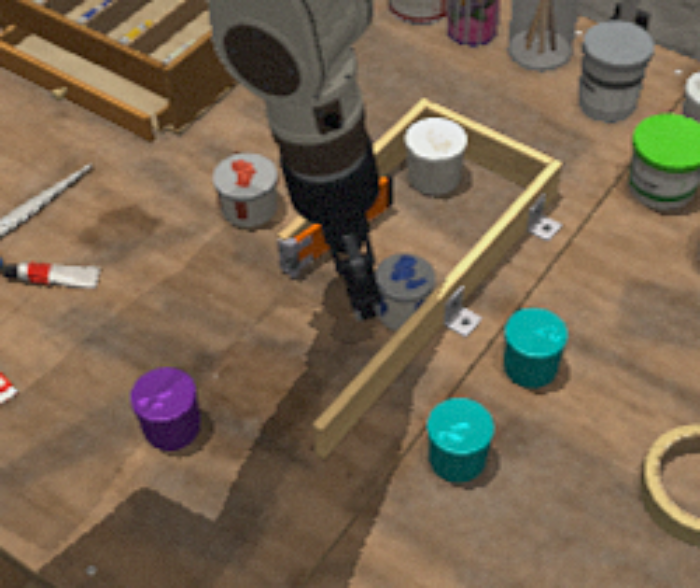

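Pot is at crop (405,270), against the fence and in the mouth at bay (0.024, −0.043). The flap is wide open, its end at (385,190). Next I advance while reducing the yaw so B catches up.

Run:
```python
from h import *
row((.07,.041),np.deg2rad(32),.014,sep=.0895);row((.092,.041),np.deg2rad(25),.014,sep=.0895)
```

```text
row [-0.0158, 0.001, -0.1387, -0.0205, 0.0122, 0.0033] B [ 0.0226 -0.0349] tcp [0.6325 0.0248 0.0011]
row [-0.0329, 0.0013, -0.2597, -0.0424, 0.0277, 0.0064] B [ 0.0542 -0.0401] tcp [0.6593 0.0215 0.0011]
```

Scaled: -0.0424 m is -0.053, -0.039 m is -0.0488, -0.2597 rad is -0.0827.

Request:
jog_arm(
  segments={"offsets":[[-0.0013,0,-0.0095,-0.005,0.0025,0.0009,0.075],[-0.0025,0,-0.0191,-0.0113,0.0063,0.0018,0.075],[-0.0038,0.0003,-0.0318,-0.0188,0.0113,0.003,0.075],[-0.005,0.0003,-0.0441,-0.0256,0.0153,0.0041,0.075],[-0.0067,0.0003,-0.0557,-0.0338,0.0213,0.0053,0.075],[-0.0083,0.0003,-0.0668,-0.0413,0.0263,0.0063,0.075],[-0.0095,0.0003,-0.0764,-0.0488,0.0313,0.0073,0.075],[-0.0105,0.0004,-0.0827,-0.053,0.0346,0.008,0.075]]},
)

```text
clock: 7.08
eef_pos: [0.6582, 0.0213, 0.0008]
tool_rot: [0.231, 0.971, -0.016, 0.067]
ft_force: [-1.6, -0.8, 0.4]
grip_width: 0.0749
grasp_force: 1.1
```

Run:
```python
from see import *
see(.04,.125)
row((.124,.041),np.deg2rad(25),.014,sep=.0895)
```

```text
t 7.08 A [0.0909 0.0407] B [ 0.0532 -0.0403] z 0.0137 F [-1.6 -0.8  0.4] w 0.0749
162 [ 0.09219628 -0.04875252] ((0.08853975683450699, -0.045225292444229126), 0.025876052677631378)
row [-0.0006, -0.0007, 0.0014, -0.0292, 0.014, 0.0038] B [ 0.0862 -0.0401] tcp [0.6913 0.0205 0.0011]
```

Just as predicted, the pot is at x ≈ 0.09. A final 32 mm push.

Scaled: -0.0292 m is -0.0365, -0.025 m is -0.0313.

Request:
jog_arm(
  segments={"offsets":[[0,0,0,-0.0063,0.003,0.0009,0.075],[0,0,0,-0.0125,0.006,0.0016,0.075],[0,0,0,-0.0188,0.009,0.0025,0.075],[0,0,0,-0.025,0.012,0.0034,0.075],[0,0,0,-0.0313,0.015,0.0041,0.075],[0,0,0,-0.0365,0.0175,0.0048,0.075],[0,0,0,-0.0365,0.0175,0.0048,0.075]]},
)

```text
clock: 8.0
eef_pos: [0.6907, 0.0205, 0.0009]
tool_rot: [0.231, 0.97, -0.017, 0.067]
ft_force: [-0.1, -1.0, -0.8]
grip_width: 0.0746
grasp_force: 0.5
```

Run:
```python
from see import *
see(.075,.17,"pics/sc5.png")
row((.115,.041),np.deg2rad(25),.014,sep=.0895)
row((.115,.041),np.deg2rad(25),.15,sep=.0895)
```

```text
t 8.00 A [0.1234 0.0408] B [ 0.0857 -0.0399] z 0.0137 F [-0.1 -1.  -0.8] w 0.0746
155 [ 0.12520476 -0.04883477] ((0.12304919958114624, -0.04654674604535103), 0.026660721749067307)
row [-0.0012, -0.001, -0.0001, 0.0075, -0.0035, -0.0012] B [ 0.0772 -0.0401] tcp [0.6823 0.0208 0.0011]
row [-0.0012, -0.001, -0.0001, -0.0114, -0.0036, -0.1359] B [ 0.0772 -0.0401] tcp [0.6823 0.0208 0.1371]
```

View pics/sc5.png

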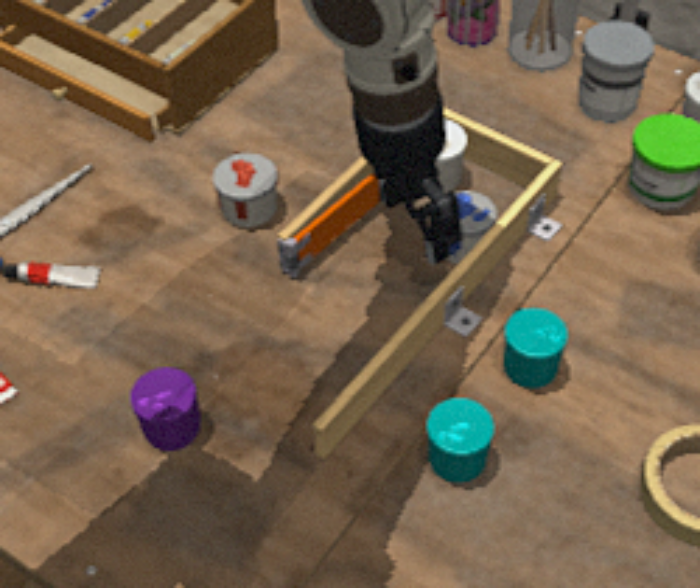

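The pot is at bay (0.122, −0.045), 164 mm from the hinge where about 150 mm is needed, so it clears the flap's arc. Flap end at (378,185) is still held open. Back off, then lift straight out.

Careful with the scale: shifts go in shares of 0.8 m and turns go in shares of pi rad. That gives: -0.136 m is -0.17, -0.1 m is -0.125.

Request:
jog_arm(
  segments={"offsets":[[0,0,0,0.005,-0.0025,-0.0013,0.075],[0,0,0,0.0094,-0.0044,-0.0015,0.075],[0,0,0,0.0075,-0.0044,-0.015,0.075],[0,0,0,0.0038,-0.0044,-0.0413,0.075],[0,0,0,-0.0013,-0.0044,-0.0775,0.075],[0,0,0,-0.0075,-0.0044,-0.125,0.075],[0,0,0,-0.0143,-0.0045,-0.17,0.075]]},
)

```text
clock: 8.93
eef_pos: [0.6819, 0.0215, 0.1394]
tool_rot: [0.231, 0.971, -0.016, 0.067]
ft_force: [0.2, -0.5, 0.1]
grip_width: 0.075
grasp_force: 0.0
```

Request:
jog_arm(
  segments={"offsets":[[0,0,0,0.075,0,0,0.075],[0,0,0,0.15,0,0,0.075],[0,0,0,0.225,0,0,0.075],[0,0,0,0.275,0,-0.0375,0.075],[0,0,0,0.275,0,-0.0375,0.075],[0,0,0,0.275,0,-0.0375,0.075],[0,0,0,0.275,0,-0.0375,0.075],[0,0,0,0.275,0,-0.0375,0.075],[0,0,0,0.275,0,-0.0375,0.075],[0,0,0,0.275,0,-0.0375,0.075]]},
)

```text
clock: 10.18
eef_pos: [0.4838, 0.1208, 0.1362]
tool_rot: [0.231, 0.97, -0.017, 0.067]
ft_force: [0.3, 0.4, 0.9]
grip_width: 0.0751
grasp_force: 0.0
```

Run:
```python
from see import *
see(.075,.17,"pics/sc6.png")
```

```text
t 10.18 A [-0.0864  0.1348] B [-0.1244  0.0535] z 0.1491 F [0.3 0.4 0.9] w 0.0751
236 [ 0.12013411 -0.04371418] ((0.12083715200424194, -0.043794985860586166), 0.0266696959733963)
```

View pics/sc6.png

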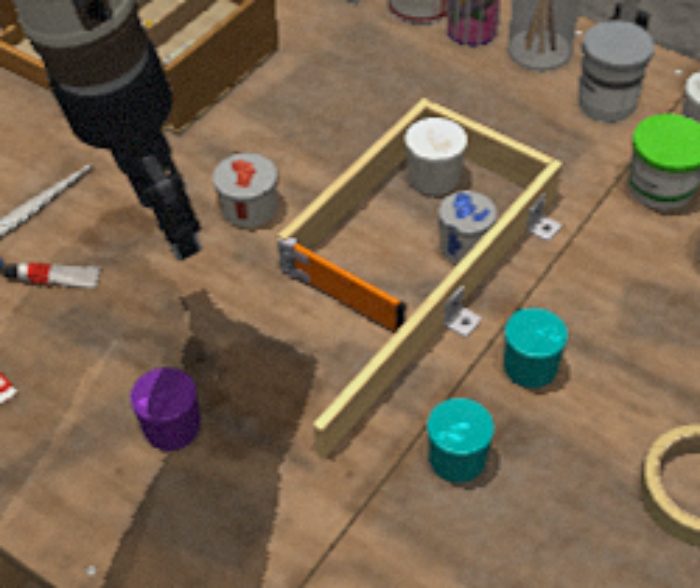

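The flap is shut (290–400, 250–315). The pot stands upright behind it at (467,215), bay (0.12, −0.044), and the other things are where they were.

```bash
python3 -c "
from workcell import workorder
print(workorder.job_done())"
```

```text
the job is handed in; nothing more can be done
None
```

The job is handed in at about 10 s of the 48 s allowed: the blue-splashed pot stands upright in the bay about 120 mm behind the flap line, the flap is shut, and in the last picture the other pots, tube and tape stand where they were (the sanding block lay outside that crop). The hand-in gave no verdict.

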